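# Reassemble a coffee grinder and hold its bean flask down on the sprung ring

### The job

The small coffee grinder has just been brushed out and is wanted for an empty trial run. First slide its flat grounds tray fully home into the slot in the grinder's foot, then stand the bean flask upright, neck down, in the sprung ring on top, press it all the way down against the spring and finish while still holding it pressed down there, because the grinder only runs while the flask is held down. Do not press the ring down before the tray is in, do not knock the flask over, and leave the other things on the bench where they are.

Things in the scene. Friction and masses are not known exactly. Their poses are not given: they have to be found in the camera images.
- grinder: Fixed coffee grinder: flat foot (150x124 mm, 48 high) with a round aluminium tower (109 mm across, rim 152 mm up). Origin on the bench under the tower's axis, which is also the ring's axis; x points from front (slot side) to back, z up. Foot: x -88 (front face) to +62 mm. A dial on the tower's front reaches x -61 mm, 84 to 120 mm up; the space over the foot is otherwise free.
- slot_mouth (a point): Middle of the slot's mouth in the front face of the grinder's foot, at bench level (the slot has no floor, the tray slides on the bench). Slot 88 mm wide (2 mm play each side of the tray), 30 high, 88 deep; mouth flared to 101 mm over the first 20 mm. Axes as the grinder's: the tray goes in along +x.
- ring_seat (a point): Centre of the top face of the sprung steel ring (78 mm outside, 57 mm bore, red line round it) on top of the grinder; moves with the ring. Untouched it is 168 mm above the bench, 16 mm above the tower's rim. The bore is open below for the neck.
- ring (a joint): Travel of the sprung ring in m: 0 = up (untouched), 0.014 = pressed down to its stop. It resists with about 4 N at the top, growing evenly to about 15 N at the stop (the flask's weight alone does not move it), and springs back up when let go.
- flask: Bean flask, 102 mm high, 0.2 to 0.3 kg, standing on its neck. Origin: centre of the neck's underside, z up. Black neck 52 mm across, 24 long (lowest 10 mm tapers to 42); black flange 72 mm across at 24 to 30 mm, which rests on the ring; smooth brown body 58 mm across at 30 to 87 mm, to grip; black lid 55 mm across at 87 to 102 mm. Seated, its origin is 24 mm below ring_seat.
- tray: Flat open steel tray on the bench, 0.2 to 0.33 kg: box 80 (x) by 84 (y) by 24 mm, origin at the centre of its underside, z up. Front plate 116 mm wide, 42 high, at x -46 to -40 mm, with a black grip fin out to x -81. It enters the slot +x end first (far corners cut 4 mm); home when the front plate meets the foot's front face: origin at x -48 mm in the grinder's frame.
- tray_grip (a point): Middle of the tray's black grip fin (10 mm thick in the tray's y, 35 mm long in x, 4 to 32 mm above the bench), 20 mm above the bench and 20 mm in front of the front plate; pinch it from above across y. Axes as the tray's.
- coffee_machine: Black coffee machine, fixed, an obstacle left of the grinder: 164 mm wide in y, 284 mm high, its drip tray reaching to about 0.57 m in front of the robot's base and its head overhanging it; go round its front, not through it. On the grinder's other side lies the kettle's empty stand, a dark disc under 30 mm high.
- mug: White mug, 89 mm across, 98 mm high, a bystander.
- fork: Steel fork 205 mm long lying on the bench, a bystander.
- brush: Grey curved brush, 269 mm long, lying on the bench, a bystander.
- jar: Glass jar with grey lid, 71 mm across, 110 mm high, a bystander.
Mind the look-alikes: they are no part of the job. Several things have the shape of the tray; the one meant has the colours described above.

How it is judged:
By the outcome, as a careful person would: the job done as asked, in the order asked, and still so for the second after the job is handed in, while the arm keeps its last pose, push and grip.
It also fails if it takes over 72 s, if anything falls off the work surface, if the arm or the gripper's body presses on something with over 40 N, if the wrist force passes 120 N, or if a joint passes its speed limit or range.

### The arm

A 6-joint arm with a two-finger parallel gripper is mounted at the origin on a cart in front of the work surface, level with it; the furniture and walls round the work are solid. World frame = base frame: x ahead of the robot, y to its left, z up, the work surface at z = 0. Lengths are in m, angles in degrees, forces in N, time in s.
With the tool pointing down it reaches from about 0.35 to 0.875 m from the base axis. Payload 4.2 kg.
Tool frame: the origin (TCP) lies on the front face of the gripper's body, between the roots of the fingers; the fingertips stand finger_overhang ahead of it and the grasp point (between the pads) lies 51 mm ahead of it (finger_overhang is the distance from the TCP to the fingertips, in m); z points along the fingers, y is the line along which they close (so a half turn about z gives the same grasp; the last joint's range is limited). The gripper opens to 87 mm and grips with 3 to 60 N. Pads are 19 mm wide; open, the fingers measure 117 mm over their backs; the gripper's body (75 mm by 190 mm) begins 51 mm behind the grasp point.
Start: joints at [84.775, 22.042, 0.453, 0, -68.411, -14.817], TCP at [0.214, 0.587, 0.292] pointing down, gripper open.
Joint ranges: [-179.83, 179.83], [-69.29, 118.12], [-61.27, 80.66], [-181.25, 117.63], [-171.15, -9.14], [-177.46, 177.46]. Speed limits (degrees/s): [159.86, 159.86, 180, 180, 180, 180].

### API

Orientations are given as a 3x3 rotation matrix whose columns are the frame's x, y, z axes.
In Python, from station import sense, capture, camera_model, finish_job, finger_overhang gives the robot as it stands. The module is installed in compiled form; this text tells all that it offers.
- The arm moves only by the tool jog_arm, never from a script. Its argument "rows" is a list that holds one entry, the list of rows, each a list of 4 numbers: the shift along the tool's x, y, z in m, then the turn about the tool's z in rad. A call has 1 to 20 rows; each row shifts and turns the commanded pose from where the row before left it, along the tool's axes as they then stand; what a row does not reach is not made up. A row lasts 1/8 s, in which the tool goes at most 62.5 mm and 10.7 degrees, less where a joint would pass 70% of its speed; a pose out of reach is approached as far as the arm can. A call is refused whole if a number of a shift passes 0.0625 or a number of a turn 0.188, either way. A call with a gripper value outside its range is refused whole. "claw" is the opening, from 0 (shut) to 1 (fully open), set as the call begins (left out, the last holds). The fingers move at their own pace and stop on an object; the grip force is fixed at half the most. Time passes only in rows, so rows that do not move let the fingers close. It gives the time, the measured TCP pose, the force, the opening and the grip force at its end, in the units of the state.
- sense(): the state, without advancing time (a new reading comes with each control period).
- capture(name): name is "scene" or "top" or "wrist"; returns the picture (420x560x3 uint8, red, green, blue); there is no depth.
- camera_model(name): a dict with "fovy" (degrees; the focal length in pixels is half the picture's height over the tangent of half this angle, whatever the lens; pixels are square), "cx", "cy" (the principal point, pixels), "eye" and "rotation" of the camera in the world. Camera axes: x right, y down, z forward; pixel columns grow to the right and rows downward; lengths in m; the calibration is good to about 2 mm. A picture is of the moment at which its call begins: read the wrist's pose just before it. camera_model takes no time and is no camera call; for the wrist camera it gives the pose at the moment of the call.
- finish_job(): hands the job in; it is judged then, once.
The state is a dict: "time_s": time; "joints": joint angles; "joint_velocities": joint speeds; "effort": joint torques, N m; "tcp_pos": TCP position; "ee_rot": TCP orientation; "wrist_force": force on the tool from outside, world axes, zero at the start; "moment": the same for the moment, N m; "gripper_width": opening from 0.0 (shut) to 1.0 (fully open); "gripper_force": force on a finger pad.
Only numpy, scipy, OpenCV 4.12 (cv2) and the standard library are available. Lean on these libraries where they do the work, as an engineer would, in place of code of your own. Each camera call takes 0.05 s, during which the arm holds its last target. There are 200 camera calls.

## Working session

There is one attempt and no reset: what is moved stays moved. The work goes in short steps, Python scripts to look and compute and a tool call to move; the robot and the scene stay as the last step left them, time stands still between calls to the robot, and variables do not carry over. Pictures are saved under pics/ and viewed, at most 10 in all, crops included, and the job is handed in when it is done.

Besides the shell and the picture viewer there is one more tool, called after "Call:" as name(argument=value, ...), one argument or row to a line, values as JSON. jog_arm: Moves the arm, as the interface text tells. Its arguments: {"type":"object","properties":{"rows":{"type":"array"},"claw":{"type":"number"}},"required":["rows"]}

```bash
mkdir -p pics; python3 - <<'E'
from station import *
import cv2,numpy as np
s=sense();print(s['time_s'],s['tcp_pos'],np.round(s['ee_rot'],3).tolist(),finger_overhang,s['gripper_width'])
for n in('scene','top'):
    m=camera_model(n);print(n,m)
    cv2.imwrite(f'pics/{n}0.png',cv2.resize(capture(n)[:,:,::-1],(800,600),interpolation=cv2.INTER_CUBIC))
E
```

```text
0.0 [0.21402412 0.58671976 0.29116995] [[0.939, -0.343, -0.001], [-0.343, -0.939, -0.002], [0.0, 0.002, -1.0]] 0.0697 1.0000791276317558
scene {'fovy': 51.416268728579055, 'cx': 284.0323743941652, 'cy': 206.42391362449354, 'eye': array([-0.12544942, -0.8733215 ,  1.34699954]), 'rotation': array([[ 0.72739275, -0.5166158 ,  0.45167234],
       [-0.6861354 , -0.55796158,  0.46679448],
       [ 0.01086241, -0.6494513 , -0.7603256 ]])}
top {'fovy': 46.68663169506691, 'cx': 277.34884300474937, 'cy': 210.05653617277179, 'eye': array([ 0.36607483, -0.08533011,  1.55781166]), 'rotation': array([[-0.02418405, -0.98779784,  0.15385238],
       [-0.9995976 ,  0.02161121, -0.0183735 ],
       [ 0.01482436, -0.15423482, -0.987923  ]])}
```

View pics/scene0.png

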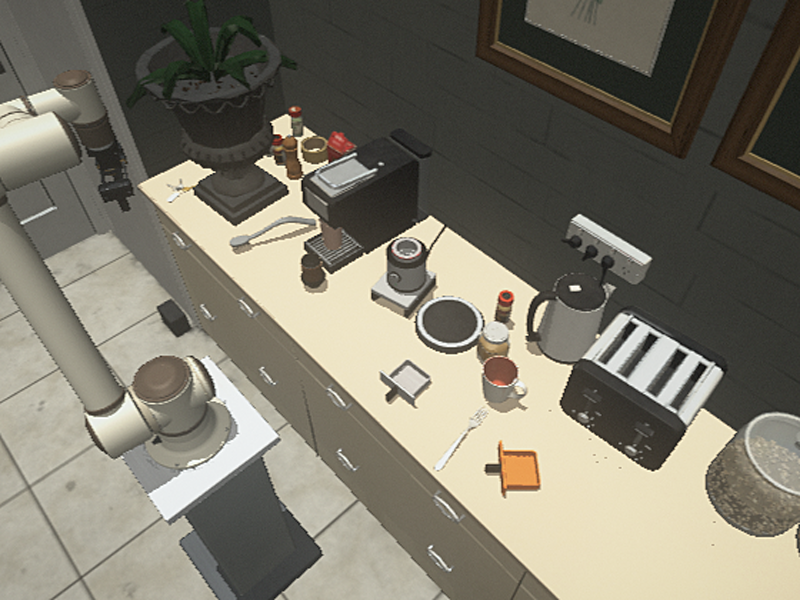

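View pics/top0.png

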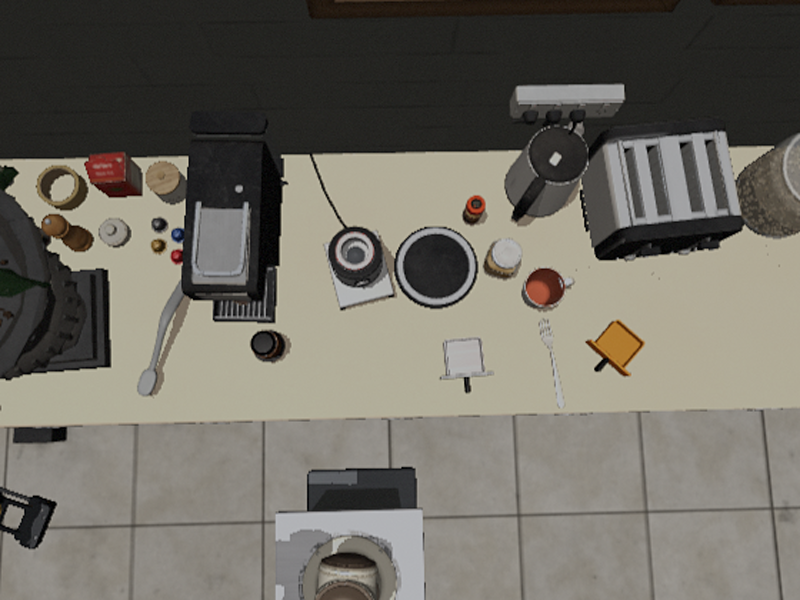

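The scene and top pictures show the steel tray at about (464,360) in the top view, its fin at (467,384). The grinder tower is at (356,255), the flask at (267,346), and an orange tray look-alike at (617,347). I'll zoom in on the top view.

```bash
python3 - <<'E'
from station import *
import cv2
def z(n,x,y,w,h):
    c=capture(n)[y:y+h,x:x+w,::-1]
    cv2.imwrite(f'pics/{n}1.png',cv2.resize(c,None,fx=4,fy=4,interpolation=cv2.INTER_CUBIC))
z('top',160,150,200,135); z('scene',190,155,130,135)
E
```

```text
(no output)
```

View pics/top1.png

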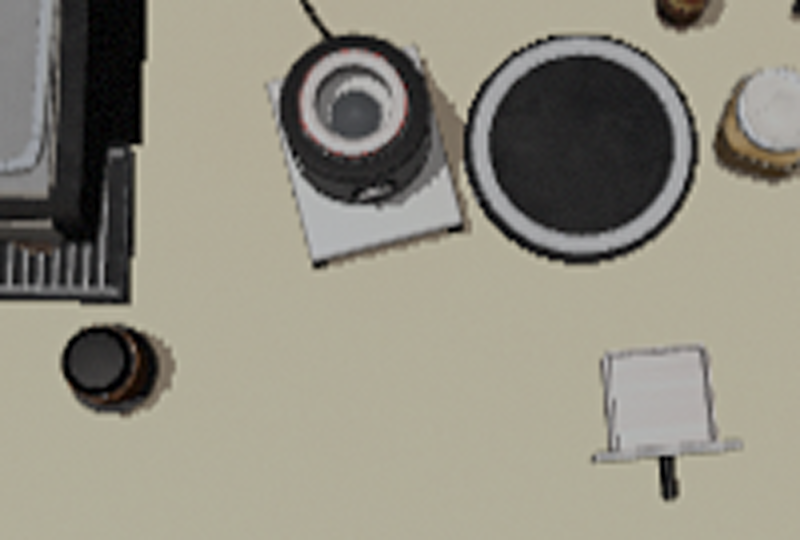

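View pics/scene1.png

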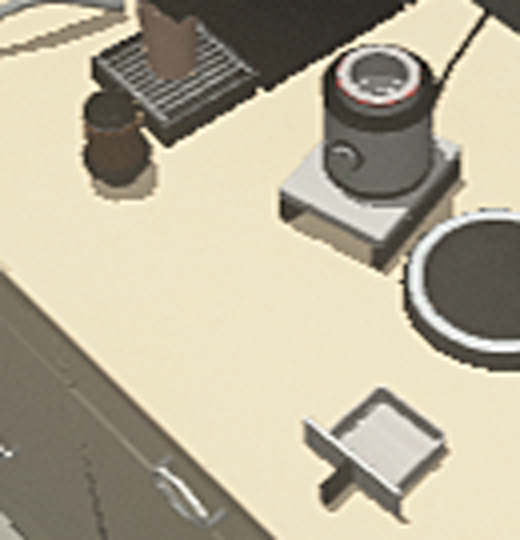

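```bash
cat >h.py <<'E'
from station import *
import numpy as np, cv2
from scipy.optimize import least_squares
def proj(m,P):
    c=(np.atleast_2d(P)-m['eye'])@m['rotation']; f=210/np.tan(np.radians(m['fovy']/2))
    return c[:,:2]/c[:,2:]*f+[m['cx'],m['cy']]
def fit(obs,x0):
    # obs: list (model, local pts, px)
    def w(p,L):
        c,s=np.cos(p[2]),np.sin(p[2]);L=np.array(L,float)
        return np.c_[p[0]+c*L[:,0]-s*L[:,1],p[1]+s*L[:,0]+c*L[:,1],L[:,2]]
    r=least_squares(lambda p:np.concatenate([(proj(m,w(p,L))-px).ravel() for m,L,px in obs]),x0)
    return r.x,np.round(r.fun.reshape(-1,2),1).tolist()
E
python3 - <<'E'
from h import *
T=camera_model('top');S=camera_model('scene')
t=lambda a:np.array(a)/4+[160,150]-.125*3
s=lambda a:np.array(a)/4+[190,155]-.125*3
F=lambda *n:[dict(r=(0,0,.168),fl=(-.088,.062,.048),fr=(-.088,-.062,.048),bl=(.062,.062,.048),br=(.062,-.062,.048))[i] for i in n]
G=[(T,F('r','fl','fr','bl','br'),t([(353,103),(316,262),(464,226),(267,84),(418,47)])),(S,F('r','fl','fr','br'),s([(378,75),(281,190),(385,246),(460,148)]))]
for g in(G,G[:1],G[1:]):
    p,r=fit(g,[.6,0,0]);print('grinder',np.round(p[:2],4),np.degrees(p[2]),r)
Tr=[(T,[(-.043,.058,.042),(-.043,-.058,.042),(-.081,0,.032),(.04,.042,.024),(.04,-.042,.024)],t([(593,458),(743,443),(670,496),(606,353),(704,347)])),
(S,[(-.043,.058,.042),(-.043,-.058,.042),(.04,.042,.024),(.04,-.042,.024)],s([(305,421),(400,493),(382,390),(445,438)]))]
for g in(Tr,Tr[:1],Tr[1:]):
    p,r=fit(g,[.5,-.3,0]);print('tray',np.round(p[:2],4),np.degrees(p[2]),r)
K=[(T,[(0,0,.102)],t([(98,361)])),(S,[(0,0,.102)],s([(111,101)]))]
for g in(K,K[:1],K[1:]):
    p,r=fit(g,[.5,.2,0]);print('flask',np.round(p[:2],4),r)
E
```

```text
grinder [ 0.687  -0.0299] 13.934322213168139 [[0.8, -0.0], [-0.3, 0.4], [0.9, -0.9], [0.1, -0.2], [0.0, -0.9], [-0.2, 0.3], [-1.6, 0.1], [-1.1, -0.6], [0.2, -0.1]]
grinder [ 0.686 -0.029] 13.367817262123667 [[0.5, 0.3], [-0.9, 0.6], [0.4, -0.3], [-0.1, -0.2], [-0.0, -0.4]]
grinder [ 0.6884 -0.0316] 14.895790656889108 [[0.3, 0.3], [-0.9, 0.5], [-0.1, -0.5], [0.6, -0.3]]
tray [ 0.4775 -0.2611] 3.4637788693788933 [[0.5, -0.2], [0.1, 0.4], [0.7, 1.1], [-0.6, -0.4], [1.2, -1.1], [-0.7, -0.8], [-0.6, 0.6], [-0.9, -1.6], [0.5, -0.2]]
tray [ 0.4773 -0.2598] 3.467319542129378 [[0.1, -0.2], [-0.3, 0.4], [0.3, 1.1], [-1.0, -0.4], [0.8, -1.1]]
tray [ 0.4773 -0.2635] 3.996659294987213 [[-0.4, -0.2], [0.0, 1.1], [-0.6, -1.1], [0.9, 0.1]]
flask [0.5108 0.1687] [[-0.0, -0.7], [-0.7, 0.8]]
flask [0.5086 0.1686] [[-0.0, 0.0]]
flask [0.5155 0.1703] [[0.0, 0.0]]
```

Call:
jog_arm(
  rows=[
    [[0, 0, 0, -0.175], [0, 0, 0, -0.175], [0.017, 0.039, 0, 0], [0.017, 0.039, 0, 0], [0.017, 0.039, 0, 0], [0.017, 0.039, 0, 0], [0.017, 0.039, 0, 0], [0.017, 0.041, 0, 0], [0.017, 0.041, 0, 0], [0.017, 0.041, 0, 0], [0.017, 0.041, 0, 0], [0.017, 0.041, 0, 0], [0.017, 0.041, 0, 0], [0.017, 0.041, 0, 0]],
  ],
)

```text
time_s: 1.95
tcp_pos: [0.4185, 0.1038, 0.2924]
ee_rot: [[1.0, 0.0, 0.0], [0.0, -1.0, 0.0], [0.0, -0.0, -1.0]]
wrist_force: [1.0, 0.1, 0.1]
gripper_width: 1.001
gripper_force: 0.0
```

Call:
jog_arm(
  rows=[
    [[0, 0.04, 0, 0], [0, 0.04, 0, 0], [0, 0.04, 0, 0], [0, 0.04, 0, 0], [0, 0.04, 0, 0], [0, 0.04, 0, 0], [0, 0.04, 0, 0], [0, 0.04, 0.02, 0], [0, 0.04, 0.02, 0], [0, 0, 0.02, 0], [0, 0, 0, 0], [0, 0, 0, 0]],
  ],
)

```text
time_s: 3.45
tcp_pos: [0.4187, -0.2547, 0.233]
ee_rot: [[1.0, 0.001, 0.001], [0.001, -1.0, -0.001], [0.001, 0.001, -1.0]]
wrist_force: [0.1, -0.6, 0.2]
gripper_width: 1.004
gripper_force: 0.0
```

```bash
python3 - <<'E'
from h import *
s=sense();print(s['time_s'],s['tcp_pos'],np.round(s['ee_rot'],3).tolist(),s['joints'])
print(camera_model('wrist'))
cv2.imwrite('pics/w0.png',cv2.resize(capture('wrist')[:,:,::-1],(800,600),interpolation=cv2.INTER_CUBIC))
m=camera_model('top');f=210/np.tan(np.radians(m['fovy']/2))
for u,v,z in((145,145,.284),(145,10,.284),(131,150,.03),(131,300,.03)):
    d=m['rotation']@[(u/4+160-m['cx'])/f,(v/4+150-m['cy'])/f,1];print(m['eye']+d*(z-m['eye'][2])/d[2])
E
```

```text
3.45 [ 0.41874642 -0.25473074  0.23302062] [[1.0, 0.001, 0.001], [0.001, -1.0, -0.001], [0.001, 0.001, -1.0]] [-1.22744015e+01  1.20994268e+01 -2.31149811e+01  2.51590734e-02
 -5.47204237e+01  1.02316087e+02]
{'fovy': 63.49664694902608, 'cx': 280.82711912539213, 'cy': 209.6253787539198, 'eye': array([ 0.50224515, -0.25565603,  0.32452884]), 'rotation': array([[ 1.38844701e-03, -9.52979578e-01, -3.03031344e-01],
       [-9.99999017e-01, -1.26347548e-03, -6.08449637e-04],
       [ 1.96967405e-04,  3.03031891e-01, -9.52980395e-01]])}
[0.63333166 0.10540297 0.284     ]
[0.72604438 0.10553775 0.284     ]
[0.68278699 0.15457544 0.03      ]
[0.5621436  0.15426695 0.03      ]
```

View pics/w0.png

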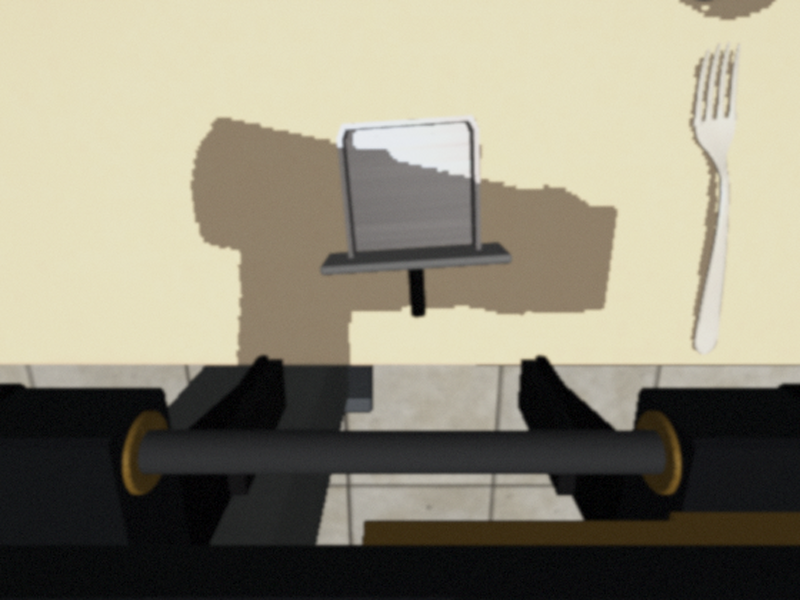

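The wrist view shows the tray's plate top from (322,269) to (511,258), and its fin from (416,270) to (418,316), in 800-pixel scale.

```bash
python3 - <<'E'
from h import *
W=camera_model('wrist')
L=[(-.043,.058,.042),(-.043,-.058,.042),(-.081,0,.032),(-.04,.042,.024),(-.04,-.042,.024)]
px=(np.array([(322,269),(511,258),(418,316),(349,258),(480,251)])+.5)*.7-.5
g=[(W,L[:3],px[:3])]
p,r=fit(g,[.5,-.3,0]);print(np.round(p[:2],4),np.degrees(p[2]),r)
print('grip',p[:2]-.066*np.array([np.cos(p[2]),np.sin(p[2])]))
E
```

```text
[ 0.4785 -0.2618] 3.4302172238447 [[-1.8, -0.3], [1.5, -0.3], [0.3, 0.9]]
grip [ 0.41261542 -0.26579746]
```

Call:
jog_arm(
  rows=[
    [[-0.006, 0.011, 0, 0], [0, 0, 0, -0.06], [0, 0, 0.03, 0], [0, 0, 0.03, 0], [0, 0, 0.03, 0], [0, 0, 0.03, 0], [0, 0, 0.02, 0], [0, 0, 0.01, 0], [0, 0, 0.008, 0], [0, 0, 0, 0], [0, 0, 0, 0]],
  ],
)

```text
time_s: 4.88
tcp_pos: [0.4128, -0.266, 0.0749]
ee_rot: [[0.998, 0.06, 0.001], [0.06, -0.998, -0.0], [0.001, 0.001, -1.0]]
wrist_force: [0.0, -0.1, -0.7]
gripper_width: 1.003
gripper_force: 0.0
```

Call:
jog_arm(
  rows=[
    [[0, 0, 0, 0], [0, 0, 0, 0], [0, 0, 0, 0], [0, 0, 0, 0], [0, 0, 0, 0], [0, 0, 0, 0], [0, 0, 0, 0], [0, 0, 0, 0]],
  ],
  claw=0,
)

```text
time_s: 5.88
tcp_pos: [0.4123, -0.2658, 0.0743]
ee_rot: [[0.998, 0.06, -0.0], [0.06, -0.998, -0.0], [-0.0, 0.0, -1.0]]
wrist_force: [0.2, 0.6, 0.1]
gripper_width: 0.171
gripper_force: 0.0
```

Call:
jog_arm(
  rows=[
    [[0, 0, 0, 0], [0, 0, 0, 0], [0, 0, 0, 0], [0.003, -0.01, 0, 0], [0.003, -0.02, 0, 0], [0.003, -0.02, 0, 0], [0.003, -0.02, 0, 0], [0.003, -0.02, 0, 0], [0.003, -0.02, 0, 0], [0.003, -0.02, 0, 0], [0.003, -0.02, 0, 0], [0.003, -0.02, 0, 0], [0, 0, 0, -0.03], [0, 0, 0, -0.05], [0, 0, 0, -0.05], [0, 0, 0, -0.05], [0, 0, 0, 0]],
  ],
  claw=0,
)

```text
time_s: 8.0
tcp_pos: [0.4289, -0.0947, 0.0742]
ee_rot: [[0.971, 0.238, -0.0], [0.238, -0.971, 0.0], [-0.0, -0.0, -1.0]]
wrist_force: [-0.6, 0.5, -0.5]
gripper_width: 0.109
gripper_force: 30.0
```

```bash
python3 - <<'E'
from h import *
s=sense();print(s['time_s'],s['tcp_pos'],np.round(s['ee_rot'],3).tolist(),s['gripper_width'],s['gripper_force'])
cv2.imwrite('pics/w1.png',cv2.resize(capture('wrist')[:,:,::-1],(800,600),interpolation=cv2.INTER_CUBIC))
E
```

```text
8.0 [ 0.42892954 -0.09472858  0.07421307] [[0.971, 0.238, -0.0], [0.238, -0.971, 0.0], [-0.0, -0.0, -1.0]] 0.1087222643460244 29.9527946440503
```

View pics/w1.png

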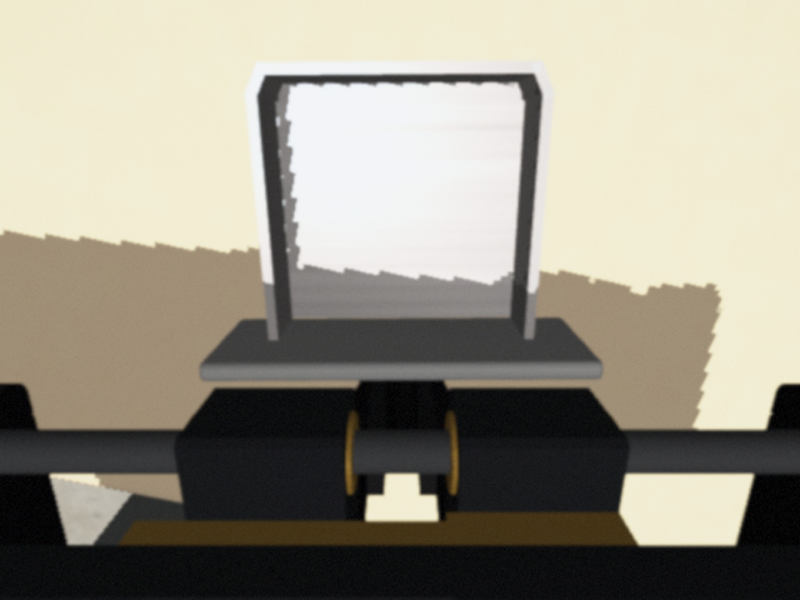

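Call:
jog_arm(
  rows=[
    [[0.01, 0, 0, 0], [0.015, 0, 0, 0], [0.015, 0, 0, 0], [0.015, 0, 0, 0], [0.01, 0, 0, 0], [0.008, 0, 0, 0], [0, 0, 0, 0]],
  ],
)

```text
time_s: 8.93
tcp_pos: [0.5012, -0.0768, 0.0742]
ee_rot: [[0.971, 0.238, 0.002], [0.238, -0.971, 0.0], [0.003, 0.0, -1.0]]
wrist_force: [1.2, 0.3, -0.9]
gripper_width: 0.109
gripper_force: 30.0
```

```bash
python3 - <<'E'
from h import *
s=sense();print(s['time_s'],s['tcp_pos'],np.round(s['ee_rot'],3).tolist())
cv2.imwrite('pics/w2.png',cv2.resize(capture('wrist')[:,:,::-1],(800,600),interpolation=cv2.INTER_CUBIC))
E
```

```text
8.925 [ 0.50120758 -0.07683063  0.07416581] [[0.971, 0.238, 0.002], [0.238, -0.971, 0.0], [0.003, 0.0, -1.0]]
```

View pics/w2.png

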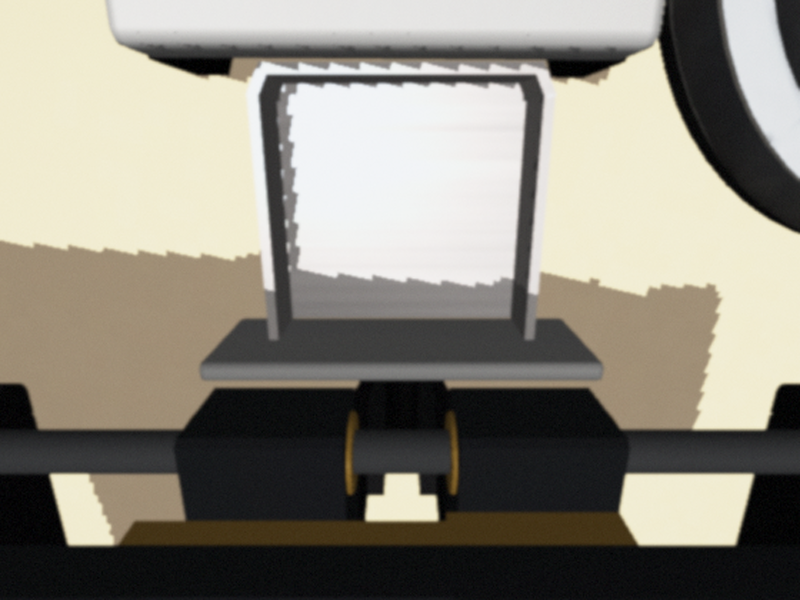

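The foot's front is parallel to the tray plate, with side edges at x≈108 and x≈664. That puts its centre at about 386, against 401 for the tray, so the tray must shift about 3 mm left.

Call:
jog_arm(
  rows=[
    [[0, -0.003, 0, 0], [0.005, 0, 0, 0], [0.005, 0, 0, 0], [0.005, 0, 0, 0], [0.005, 0, 0, 0], [0.005, 0, 0, 0], [0.005, 0, 0, 0], [0, 0, 0, 0]],
  ],
)

```text
time_s: 9.98
tcp_pos: [0.5294, -0.0668, 0.0742]
ee_rot: [[0.971, 0.238, 0.002], [0.238, -0.971, 0.0], [0.002, 0.0, -1.0]]
wrist_force: [0.5, -0.1, -1.4]
gripper_width: 0.111
gripper_force: 30.0
```

Call:
jog_arm(
  rows=[
    [[0.005, 0, 0, 0], [0.005, 0, 0, 0], [0.005, 0, 0, 0], [0.005, 0, 0, 0], [0.005, 0, 0, 0], [0.005, 0, 0, 0], [0, 0, 0, 0]],
  ],
)

```text
time_s: 10.85
tcp_pos: [0.5584, -0.0597, 0.0742]
ee_rot: [[0.971, 0.238, 0.002], [0.238, -0.971, 0.0], [0.002, 0.0, -1.0]]
wrist_force: [0.0, -0.1, -0.9]
gripper_width: 0.12
gripper_force: 30.0
```

Call:
jog_arm(
  rows=[
    [[0.004, 0, 0, 0], [0.004, 0, 0, 0], [0.004, 0, 0, 0], [0.002, 0, 0, 0], [0, 0, 0, 0]],
  ],
)

```text
time_s: 11.48
tcp_pos: [0.5715, -0.0565, 0.0742]
ee_rot: [[0.971, 0.238, 0.001], [0.238, -0.971, 0.0], [0.001, 0.0, -1.0]]
wrist_force: [0.3, -0.6, -1.3]
gripper_width: 0.115
gripper_force: 30.0
```

```bash
python3 - <<'E'
from h import *
s=sense();print(s['tcp_pos'],s['wrist_force'],s['moment'],s['gripper_width'])
cv2.imwrite('pics/w3.png',cv2.resize(capture('wrist')[:,:,::-1],(800,600),interpolation=cv2.INTER_CUBIC))
E
```

```text
[ 0.57148041 -0.05652322  0.07422237] [ 0.25315503 -0.59342909 -1.33640317] [-0.03481242  0.08021918  0.00502296] 0.11521597809111653
```

View pics/w3.png

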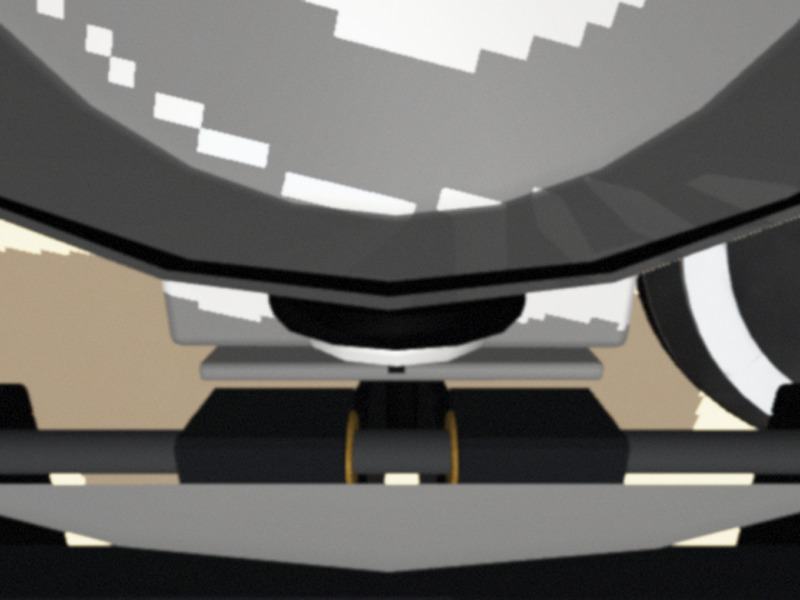

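The foot's front edge (row ~346) is nearly at the tray plate (row ~350), so only a few mm are left. I'll creep in.

Call:
jog_arm(
  rows=[
    [[0.001, 0, 0, 0], [0.001, 0, 0, 0], [0.001, 0, 0, 0], [0.001, 0, 0, 0], [0, 0, 0, 0]],
  ],
)

```text
time_s: 12.15
tcp_pos: [0.5752, -0.0556, 0.0743]
ee_rot: [[0.971, 0.238, 0.0], [0.238, -0.971, 0.0], [0.0, 0.0, -1.0]]
wrist_force: [-0.8, 1.1, -1.6]
gripper_width: 0.112
gripper_force: 30.0
```

Call:
jog_arm(
  rows=[
    [[0.001, 0, 0, 0], [0.001, 0, 0, 0], [0, 0, 0, 0]],
  ],
)

```text
time_s: 12.52
tcp_pos: [0.5771, -0.0552, 0.0742]
ee_rot: [[0.971, 0.238, 0.0], [0.238, -0.971, 0.0], [0.0, 0.0, -1.0]]
wrist_force: [0.1, -0.3, -0.9]
gripper_width: 0.112
gripper_force: 30.0
```

Call:
jog_arm(
  rows=[
    [[0.001, 0, 0, 0], [0.001, 0, 0, 0], [0, 0, 0, 0]],
  ],
)

```text
time_s: 12.9
tcp_pos: [0.5775, -0.055, 0.0743]
ee_rot: [[0.971, 0.237, -0.003], [0.237, -0.971, -0.0], [-0.003, -0.0, -1.0]]
wrist_force: [-4.8, 0.9, 4.3]
gripper_width: 0.113
gripper_force: 30.0
```

Call:
jog_arm(
  rows=[
    [[0.002, 0, 0, 0], [0.001, 0, 0, 0], [0, 0, 0, 0]],
  ],
)

```text
time_s: 13.28
tcp_pos: [0.5781, -0.0548, 0.0742]
ee_rot: [[0.972, 0.236, -0.009], [0.236, -0.972, -0.001], [-0.009, -0.001, -1.0]]
wrist_force: [-10.7, 0.0, 8.8]
gripper_width: 0.115
gripper_force: 30.0
```

Call:
jog_arm(
  rows=[
    [[-0.003, 0, 0, 0], [0, 0, 0, 0], [0, 0, 0, 0], [0, 0, 0, 0], [0, 0, 0, 0], [0, 0, 0, 0]],
  ],
  claw=0.5,
)

```text
time_s: 14.02
tcp_pos: [0.579, -0.0547, 0.0742]
ee_rot: [[0.971, 0.238, 0.0], [0.238, -0.971, -0.0], [0.0, 0.0, -1.0]]
wrist_force: [0.4, -0.4, 0.3]
gripper_width: 0.497
gripper_force: 0.0
```

Call:
jog_arm(
  rows=[
    [[0, 0, -0.01, 0], [0, 0, -0.02, 0], [0, 0, -0.03, 0], [-0.01, 0, -0.04, 0], [-0.02, 0, -0.04, 0], [-0.03, 0, -0.04, 0], [-0.03, 0, -0.03, 0], [0, 0, 0, 0]],
  ],
)

```text
time_s: 15.02
tcp_pos: [0.4909, -0.0765, 0.288]
ee_rot: [[0.971, 0.238, 0.007], [0.238, -0.971, 0.001], [0.007, 0.001, -1.0]]
wrist_force: [0.5, -0.2, 0.2]
gripper_width: 0.5
gripper_force: 0.0
```

```bash
python3 - <<'E'
from h import *
s=sense();print(s['time_s'],s['tcp_pos'],np.round(s['ee_rot'],3).tolist(),s['wrist_force'])
m=camera_model('wrist');print(m)
cv2.imwrite('pics/w4.png',cv2.resize(capture('wrist')[:,:,::-1],(800,600),interpolation=cv2.INTER_CUBIC))
E
```

```text
15.025 [ 0.49093029 -0.07649693  0.28804057] [[0.971, 0.238, 0.007], [0.238, -0.971, 0.001], [0.007, 0.001, -1.0]] [ 0.4682081  -0.24296174  0.17251402]
{'fovy': 63.49664694902608, 'cx': 280.82711912539213, 'cy': 209.6253787539198, 'eye': array([ 0.57141104, -0.05767598,  0.38003484]), 'rotation': array([[ 2.38104351e-01, -9.27455695e-01, -2.88326640e-01],
       [-9.71239488e-01, -2.27242378e-01, -7.10968293e-02],
       [ 4.19127883e-04,  2.96962682e-01, -9.54888993e-01]])}
```

View pics/w4.png

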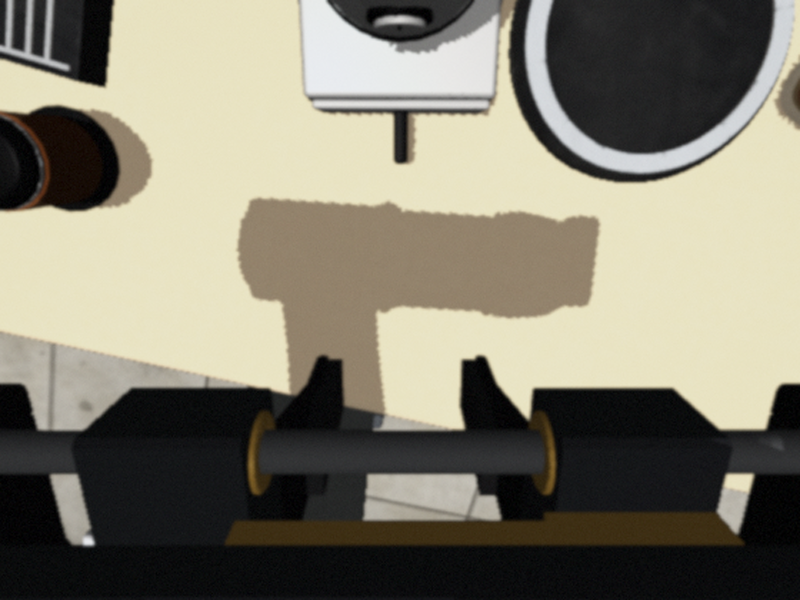

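The tray is home: its plate at rows 95-110 is flush and parallel with the foot, and the fin is at (402,135). The flask stands at the left edge at (75,155). Next I'll locate the ring from above.

Call:
jog_arm(
  rows=[
    [[0.02, 0, 0, 0], [0.03, 0, 0, 0], [0.03, 0, 0, 0], [0.02, 0, 0, 0], [0, 0, 0, 0], [0, 0, 0, 0]],
  ],
  claw=1,
)

```text
time_s: 15.82
tcp_pos: [0.5882, -0.0523, 0.283]
ee_rot: [[0.971, 0.238, -0.003], [0.238, -0.971, -0.0], [-0.002, -0.0, -1.0]]
wrist_force: [-0.3, 0.0, 0.3]
gripper_width: 0.991
gripper_force: 0.0
```

```bash
cat >ring.py <<'E'
from h import *
s=sense();print(s['tcp_pos'])
for n in('wrist','top','scene'):
    m=camera_model(n);a=capture(n).astype(int)
    red=((a[:,:,0]>1.5*a[:,:,1]+15)&(a[:,:,0]>1.5*a[:,:,2]+15)).astype(np.uint8)
    c=proj(m,[[.6875,-.029,.166]])[0];yy,xx=np.nonzero(red);d=np.hypot(xx-c[0],yy-c[1])
    R={'wrist':120,'top':20,'scene':20}[n];k=d<R;P=np.c_[xx[k],yy[k]].astype(np.float32);print(n,c,k.sum())
    if k.sum()<6: continue
    H=np.linspace(0,2*np.pi,180,endpoint=False);C=np.c_[np.cos(H),np.sin(H)]
    from scipy.spatial import cKDTree
    def f(p):
        q=proj(m,np.c_[p[:2]+p[2]*C,np.full(180,.167)]);return cKDTree(q).query(P)[0]
    r=least_squares(f,[.6875,-.029,.039],loss='soft_l1',diff_step=1e-3);print(np.round(r.x,4),np.abs(r.fun).mean())
    if n=='wrist': cv2.imwrite('pics/ring.png',a[:,:,::-1])
E
python3 ring.py
```

```text
[ 0.58817364 -0.05232258  0.28304424]
wrist [281.14869614  66.23761879] 730
[ 0.6867 -0.0289  0.0391] 0.8961297687595625
top [248.38919597 175.31737383] 0
scene [283.8184256 173.8055046] 2[ WARN:0@2.203] global loadsave.cpp:1063 imwrite_ Unsupported depth image for selected encoder is fallbacked to CV_8U.
```

Call:
jog_arm(
  rows=[
    [[-0.02, 0, 0, 0.12], [-0.03, 0, 0, 0.12], [-0.04, 0, 0, 0], [-0.035, -0.02, 0, 0], [0, -0.04, 0, 0], [0, -0.04, 0, 0], [0, -0.04, 0, 0], [0, -0.04, 0, 0], [0, -0.03, 0, 0], [0, -0.015, 0, 0], [0, 0, 0, 0], [0, 0, 0, 0]],
  ],
)

```text
time_s: 17.48
tcp_pos: [0.4642, 0.1634, 0.2843]
ee_rot: [[1.0, -0.001, -0.0], [-0.001, -1.0, -0.0], [-0.0, 0.0, -1.0]]
wrist_force: [-0.1, -0.4, 0.6]
gripper_width: 0.999
gripper_force: 0.0
```

```bash
python3 - <<'E'
from h import *
from scipy.optimize import minimize
s=sense();print(s['time_s'],s['tcp_pos'],np.round(s['ee_rot'],3).tolist())
H=np.linspace(0,2*np.pi,72);pr=[(0,.021),(.01,.026),(.024,.026),(.024,.036),(.03,.036),(.03,.029),(.087,.029),(.087,.0275),(.102,.0275)]
for n in('wrist','top'):
    m=camera_model(n);a=capture(n);g=a.max(axis=2)
    mask=(g<100).astype(np.uint8)
    N,l,st,ce=cv2.connectedComponentsWithStats(mask)
    c=proj(m,[[.511,.169,.06]])[0];i=l[int(c[1]),int(c[0])];M=(l==i).astype(np.uint8);print(n,c,st[i])
    up=4
    Mu=cv2.resize(M,None,fx=up,fy=up,interpolation=cv2.INTER_NEAREST)
    def iou(p):
        R=np.zeros_like(Mu)
        for (z0,r0),(z1,r1) in zip(pr,pr[1:]):
            P=np.vstack([np.c_[p[0]+r*np.cos(H),p[1]+r*np.sin(H),np.full(72,z)] for z,r in((z0,r0),(z1,r1))])
            cv2.fillConvexPoly(R,cv2.convexHull(((proj(m,P)+.5)*up-.5).astype(np.int32)),1)
        return -(R&Mu).sum()/(R|Mu).sum()
    r=minimize(iou,[.511,.169],method='Nelder-Mead',options=dict(initial_simplex=[[.511,.169],[.516,.169],[.511,.174]],xatol=1e-4))
    print(np.round(r.x,4),r.fun)
    if n=='wrist': 
        v=a[:,:,::-1].copy();v[M>0]=v[M>0]//2+[0,127,0];cv2.imwrite('pics/flask.png',v)
E
```

```text
17.475 [0.46415073 0.16339785 0.28426754] [[1.0, -0.001, -0.0], [-0.001, -1.0, -0.0], [-0.0, 0.0, -1.0]]
wrist [273.61010853 143.19114792] [ 241  106   69   78 4210]
[0.538  0.2613] 0.0
top [186.3761492  240.39443873] [    0     0   560   420 74584]
[0.5972 0.1062] 0.0<stdin>:17: RuntimeWarning: overflow encountered in scalar negative
```

```bash
python3 - <<'E'
from h import *
from scipy.optimize import minimize
H=np.linspace(0,2*np.pi,72);pr=[(0,.021),(.01,.026),(.024,.026),(.024,.036),(.03,.036),(.03,.029),(.087,.029),(.087,.0275),(.102,.0275)]
for n,th in(('wrist',80),('wrist',100),('wrist',115),('top',80),('scene',80)):
    m=camera_model(n);a=capture(n);g=a.max(axis=2)
    mask=(g<th).astype(np.uint8)
    N,l,st,ce=cv2.connectedComponentsWithStats(mask)
    c=proj(m,[[.511,.169,.06]])[0];i=l[int(c[1]),int(c[0])];M=(l==i).astype(np.uint8);print(n,th,st[i])
    up=4
    Mu=cv2.resize(M,None,fx=up,fy=up,interpolation=cv2.INTER_NEAREST)
    def iou(p):
        R=np.zeros_like(Mu)
        for (z0,r0),(z1,r1) in zip(pr,pr[1:]):
            P=np.vstack([np.c_[p[0]+r*np.cos(H),p[1]+r*np.sin(H),np.full(72,z)] for z,r in((z0,r0),(z1,r1))])
            cv2.fillConvexPoly(R,cv2.convexHull(((proj(m,P)+.5)*up-.5).astype(np.int32)),1)
        return -float((R&Mu).sum())/float((R|Mu).sum())
    r=minimize(iou,[.511,.169],method='Nelder-Mead',options=dict(initial_simplex=[[.511,.169],[.516,.169],[.511,.174]],xatol=1e-4))
    print(np.round(r.x,4),r.fun)
E
```

```text
wrist 80 [ 241  106   69   78 4011]
[0.5097 0.168 ] -0.8622677254222259
wrist 100 [ 241  106   69   78 4213]
[0.5097 0.1685] -0.9061311180115874
wrist 115 [ 240  106   71   79 4362]
[0.5094 0.1681] -0.9380250265453421
top 80 [    0     0   560   264 69497]
[0.5062 0.1653] -0.0064294429104849995
scene 80 [     0      0    560    420 142695]
[-0.1013  0.6931] -0.0032753425137531096
```

Call:
jog_arm(
  rows=[
    [[0.023, -0.0025, 0, 0], [0.0225, -0.0025, 0, 0], [0, 0, 0, 0], [0, 0, 0.03, 0], [0, 0, 0.03, 0], [0, 0, 0.03, 0], [0, 0, 0.03, 0], [0, 0, 0.02, 0], [0, 0, 0.02, 0], [0, 0, 0.011, 0], [0, 0, 0, 0], [0, 0, 0, 0]],
  ],
)

```text
time_s: 19.32
tcp_pos: [0.5102, 0.1696, 0.1141]
ee_rot: [[1.0, 0.0, 0.001], [0.0, -1.0, 0.001], [0.001, -0.001, -1.0]]
wrist_force: [0.6, -0.5, 0.3]
gripper_width: 0.996
gripper_force: 0.0
```

Call:
jog_arm(
  rows=[
    [[0, 0, 0, 0], [0, 0, 0, 0], [0, 0, 0, 0], [0, 0, 0, 0], [0, 0, 0, 0], [0, 0, 0, 0], [0, 0, 0, 0]],
  ],
  claw=0.3,
)

```text
time_s: 20.2
tcp_pos: [0.51, 0.1694, 0.1134]
ee_rot: [[1.0, 0.0, 0.0], [0.0, -1.0, 0.0], [0.0, -0.0, -1.0]]
wrist_force: [1.0, -0.6, 2.1]
gripper_width: 0.663
gripper_force: 30.0
```

Call:
jog_arm(
  rows=[
    [[0, 0, -0.01, 0], [0, 0, -0.02, 0], [0, 0, -0.03, 0], [0, 0, -0.03, 0], [0, 0, -0.03, 0], [0, 0, -0.03, 0], [0, 0, -0.03, 0], [0, 0, -0.01, 0], [0, 0, 0, 0]],
  ],
)

```text
time_s: 21.32
tcp_pos: [0.5095, 0.1692, 0.3031]
ee_rot: [[1.0, -0.0, -0.0], [-0.0, -1.0, 0.0], [-0.0, -0.0, -1.0]]
wrist_force: [-0.4, 0.2, -2.7]
gripper_width: 0.657
gripper_force: 30.0
```

Call:
jog_arm(
  rows=[
    [[0, 0.01, 0, 0], [0, 0.025, 0, 0], [0, 0.03, 0, 0], [0, 0.03, 0, 0], [0, 0.03, 0, 0], [0, 0.03, 0, 0], [0, 0.025, 0, 0], [0.01, 0.0185, 0, 0], [0.025, 0, 0, 0], [0.03, 0, 0, 0], [0.03, 0, 0, 0], [0.03, 0, 0, 0], [0.025, 0, 0, 0], [0.0165, 0, 0, 0], [0.01, 0, 0, 0], [0, 0, 0, 0], [0, 0, 0, 0]],
  ],
)

```text
time_s: 23.45
tcp_pos: [0.6858, -0.0293, 0.303]
ee_rot: [[1.0, 0.0, -0.001], [0.0, -1.0, -0.0], [-0.001, 0.0, -1.0]]
wrist_force: [0.2, -0.0, -0.6]
gripper_width: 0.663
gripper_force: 30.0
```

Call:
jog_arm(
  rows=[
    [[0, 0, 0.008, 0], [0, 0, 0.008, 0], [0, 0, 0.006, 0], [0, 0, 0.005, 0], [0, 0, 0.004, 0], [0, 0, 0, 0]],
  ],
)

```text
time_s: 24.2
tcp_pos: [0.6863, -0.0292, 0.2718]
ee_rot: [[1.0, 0.0, -0.001], [0.0, -1.0, -0.0], [-0.001, 0.0, -1.0]]
wrist_force: [-0.2, 0.5, -0.7]
gripper_width: 0.661
gripper_force: 30.0
```

Call:
jog_arm(
  rows=[
    [[0, 0, 0.004, 0], [0, 0, 0.003, 0], [0, 0, 0.003, 0], [0, 0, 0, 0]],
  ],
)

```text
time_s: 24.7
tcp_pos: [0.6863, -0.0292, 0.2619]
ee_rot: [[1.0, 0.0, -0.0], [0.0, -1.0, -0.0], [-0.0, 0.0, -1.0]]
wrist_force: [0.1, -0.5, -1.8]
gripper_width: 0.66
gripper_force: 30.0
```

```bash
python3 - <<'E'
from h import *
s=sense();print(s['time_s'],s['tcp_pos'],s['wrist_force'],s['moment'],s['gripper_width'])
w=capture('wrist')[:,:,::-1];t=capture('top')[150:220,210:280,::-1];c=capture('scene')[140:230,240:330,::-1]
z=lambda a,x,y:cv2.resize(a,(x,y),interpolation=cv2.INTER_CUBIC)
cv2.imwrite('pics/c.png',np.hstack([z(w,480,360),np.vstack([z(t,300,300)[:180],z(c,300,180)])]) if 0 else np.hstack([z(w,400,300),z(c,300,300)]))
E
```

```text
24.7 [ 0.6863273  -0.02916918  0.26187614] [ 0.10497527 -0.53087931 -1.78127061] [-0.08414866 -0.00297811 -0.03961832] 0.6603314996728548
```

View pics/c.png

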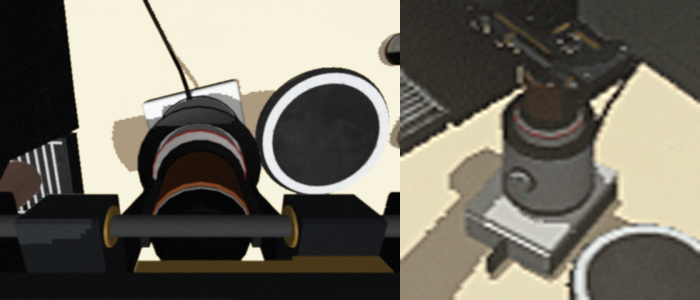

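The picture shows the neck inside the ring (red line visible all round) and the tray still home under the foot. Next is seating and pressing.

Call:
jog_arm(
  rows=[
    [[0, 0, 0.002, 0], [0, 0, 0.002, 0], [0, 0, 0.002, 0], [0, 0, 0.002, 0], [0, 0, 0, 0], [0, 0, 0, 0]],
  ],
)

```text
time_s: 25.6
tcp_pos: [0.6864, -0.0292, 0.255]
ee_rot: [[1.0, 0.0, 0.001], [0.0, -1.0, -0.0], [0.001, 0.0, -1.0]]
wrist_force: [-2.8, 0.5, 4.0]
gripper_width: 0.656
gripper_force: 30.0
```

Call:
jog_arm(
  rows=[
    [[0, 0, 0.002, 0], [0, 0, 0.002, 0], [0, 0, 0.002, 0], [0, 0, 0, 0], [0, 0, 0, 0]],
  ],
)

```text
time_s: 26.22
tcp_pos: [0.6865, -0.0292, 0.2497]
ee_rot: [[1.0, 0.001, 0.001], [0.001, -1.0, -0.0], [0.001, 0.0, -1.0]]
wrist_force: [-3.9, 1.1, 7.7]
gripper_width: 0.665
gripper_force: 30.0
```

Call:
jog_arm(
  rows=[
    [[-0.001, 0, 0.002, 0], [0, 0, 0.002, 0], [0, 0, 0.002, 0], [0, 0, 0, 0], [0, 0, 0, 0]],
  ],
)

```text
time_s: 26.85
tcp_pos: [0.6863, -0.0292, 0.2452]
ee_rot: [[1.0, 0.001, 0.004], [0.001, -1.0, -0.001], [0.004, 0.001, -1.0]]
wrist_force: [-3.4, 0.5, 10.7]
gripper_width: 0.656
gripper_force: 30.0
```

Call:
jog_arm(
  rows=[
    [[-0.001, 0, 0.001, 0], [0, 0, 0.001, 0], [0, 0, 0.001, 0], [0, 0, 0, 0], [0, 0, 0, 0]],
  ],
)

```text
time_s: 27.48
tcp_pos: [0.6861, -0.0292, 0.2433]
ee_rot: [[1.0, 0.001, 0.007], [0.002, -1.0, -0.001], [0.007, 0.001, -1.0]]
wrist_force: [-2.0, 1.1, 12.2]
gripper_width: 0.66
gripper_force: 30.0
```

Call:
jog_arm(
  rows=[
    [[0, 0, 0.001, 0], [0, 0, 0.001, 0], [0, 0, 0, 0], [0, 0, 0, 0]],
  ],
)

```text
time_s: 27.98
tcp_pos: [0.6861, -0.0291, 0.2433]
ee_rot: [[1.0, 0.002, 0.009], [0.002, -1.0, -0.001], [0.009, 0.001, -1.0]]
wrist_force: [-5.0, 2.1, 17.9]
gripper_width: 0.66
gripper_force: 30.0
```

Call:
jog_arm(
  rows=[
    [[0, 0, 0.0005, 0], [0, 0, 0, 0], [0, 0, 0, 0], [0, 0, 0, 0], [0, 0, 0, 0], [0, 0, 0, 0], [0, 0, 0, 0], [0, 0, 0, 0]],
  ],
)

```text
time_s: 28.98
tcp_pos: [0.6861, -0.0292, 0.2432]
ee_rot: [[1.0, 0.002, 0.009], [0.002, -1.0, -0.001], [0.009, 0.001, -1.0]]
wrist_force: [-5.4, 2.9, 19.8]
gripper_width: 0.656
gripper_force: 30.0
```

The ring is against its stop: z is steady and the force is about 20 N and stable. Handing in.

```bash
python3 -c "from station import *; print(finish_job())"
```

```text
the job is handed in; nothing more can be done
None
```

The job is handed in: the tray is fully home in the grinder's foot and the flask is in the ring, held pressed down to its stop at about 20 N.

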